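Stand the back massager up in its stand

ROBOT

A 7-joint arm with a two-finger parallel gripper is mounted at the origin on the work surface. World frame = base frame: x ahead of the robot, y to its left, z up, the work surface at z = 0. Lengths are in m, angles in rad, forces in N, time in s.
With the tool pointing down it reaches from about 0.425 to 1.025 m from the base axis. Payload 3.6 kg.
Tool frame: the origin (TCP) lies on the mounting face of the last link; the fingertips stand 173 mm ahead of it and the grasp point (between the pads) lies 155 mm ahead of it; z points along the fingers, y is the direction in which the jaws open and shut (so a half turn about z gives the same grasp; the last joint's range is limited). The gripper opens to 85 mm and grips with 20 to 120 N. Pads are 22 mm wide; open, the fingers measure 114 mm over their backs; the gripper's body (76 mm by 85 mm) begins 54 mm behind the grasp point. The pads swing forward as they close: fully open they stand 13 mm farther back than shut.
Start: joints at [1.238, 0.591, 0.048, 1.609, -0.033, 0.943, -0.034], TCP at [0.171, -0.704, 0.405] pointing down, gripper open.
Joint ranges: [-2.69, 2.69], [-0.47, 2.24], [-1.27, 1.36], [0.19, 2.51], [-1.53, 4.68], [0.08, 2.07], [-3.09, 3.09]. Speed limits (rad/s): [2.57, 2.57, 3.14, 3.14, 3.14, 3.14, 3.14].

INTERFACE

Orientations are given as a rotation vector (axis times angle).
In Python, from cell import * gives the robot as it stands.
- The arm moves only by the shell command python3 -m creep 'ROWS'. ROWS is JSON, a list of rows, each an object of numbers: "x", "y", "z": the shift along the tool's x, y, z in mm; "wx", "wy", "wz": the turn, a rotation vector about the tool's x, y, z in degrees; "jaw": the closure, from 0 (fully open) to 1 (shut). In form: [{"x": .., "y": .., "z": .., "wx": .., "wy": .., "wz": .., "jaw": ..}, ...]. A call has 1 to 5 rows; each row is the pose to reach, as a shift and turn from the pose measured when the call began, along the tool's axes at that moment; what a row does not reach only later rows make up. A row lasts 1/10 s, in which the tool goes at most 50 mm and 8.59 degrees, less where a joint would pass 70% of its speed; a pose out of reach is approached as far as the arm can. A call with a gripper value outside its range is refused whole. The fingers move at their own pace and stop on an object; the grip force is fixed at half the most. Time passes only in rows, so rows that repeat a pose let the fingers close. It gives the time, the measured TCP pose, the force and the opening at its end, in the units of the state.
- read_state(): the state, without advancing time (a new reading comes with each control period).
- camera(name): name is "side" or "top" or "wrist"; returns a dict with "color" (420x560x3 uint8, red, green, blue), "z_map" (420x560 float32, m along the optical axis (not along the pixel's ray), 0 where there is no reading), "mtx" (3x3 intrinsics, pixels), "k1" (the pictures are not rectified: a ray, as slopes to the right and down, at radius r is drawn at 1 + k1 r^2 times it, then the intrinsics apply), "camera_from_world" (4x4, takes a point from world to camera coordinates); the wrist camera has in their place "hand_eye" (4x4, takes a point from camera to tool coordinates, whose origin is the TCP and whose axes are the flange's). Camera axes: x right, y down, z forward; pixel columns grow to the right and rows downward; lengths in m; the calibration is good to about 2 mm. A picture is of the moment at which its call begins: read the wrist's pose just before it.
- close_job(): hands the job in, once; it reports no verdict.
Trained networks look in the newest picture that a camera, given by its name, has taken for a name from the list of things; names that differ only in an ending like _2 or _b are one class to them, and where a whole thing is asked for, a point or a joint stands for the part that bears it (a point fixed in the world has none). Each returns a list of dicts, best first, with "p" (0 to 1); they miss things now and then, are a little off and sometimes report something else, mostly with a low value. They report only what shows in the picture. A call takes as long as a camera call. They do not tell look-alikes from the thing itself.
- silhouettes(camera, target): "mask" (420x560 bool, what is visible of it) and "at" ([column, row] in pixels, amid what is visible of it).
- landmark_of(camera, target): "at" ([column, row] in pixels: a listed point, or the origin of a listed thing).
The state is a dict: "time": time; "joints": joint angles; "joint_velocities": joint speeds; "joint_efforts": joint torques, N m; "eef_pos": TCP position; "eef_rot": TCP orientation; "force": force on the tool from outside, world axes, zero at the start; "torque": the same for the moment, N m; "finger_gap": finger opening in m.
Only numpy, scipy, OpenCV 4.12 (cv2) and the standard library are available. Lean on these libraries where they do the work, as an engineer would, in place of code of your own. Each camera call takes 0.05 s, during which the arm holds its last target.

TASK

The wooden back massager has been left leaning on its stand's rest with its foot just inside the square socket. Tip it up so that it drops into the socket and stands upright, then press down on its top, gently and without hammering, until the sprung floor of the socket is fully down on its stop (it stays down by itself). Leave the other things where they are.

Things in the scene. Friction and masses are not known exactly. Their poses are not given: they have to be found in the camera images.
- stand: Fixed. Origin on the table under the socket's centre, z up, x level along the massager's starting lean. Board x -47 to 168 mm, 90 mm wide. Socket block 62 mm square, 75 mm high (its back wall at -x: 110 mm); its square hole, 26 mm (x) by 25.5 mm (y), centred on the origin. A forked rest at x = 130 mm carries the handle's underside 180 mm up; its ears end 200 mm up, 46 mm wide.
- socket_mouth (a point): Centre of the socket's hole at its rim, 75 mm above the table; axes as stand.
- core: Steel spring unit inside the socket, set at a height that differs each time by up to 8 mm and cannot be seen from outside. Origin on the socket's axis, z up; the sprung floor's upper face is 30 mm above it when up and 18 mm above it when fully down.
- plunger (a joint): Travel of the sprung square floor (plunger) of the socket: 0 = up, 0.012 m = pressed down on its stop. It needs about 8 N to start and 12 N to reach the stop, and stays where it is left.
- plunger_top (a point): Centre of the upper face of the sprung floor, on which the massager's foot comes to stand; 37 to 45 mm below the rim before pressing.
- massager: Loose wooden massager, 0.2 kg. Origin at the centre of the foot, z along the handle to the head, y along the roller. Handle 22 x 22 mm square, 260 mm from foot to flat top. Dark ribbed cross roller (ribs 45 mm diameter, core 40 mm, 80 mm long), axis 232 mm from the foot. It starts leaning 48 degrees from vertical along the stand's +x, foot 10 mm inside the socket, underside on the rest.
- massager_foot (a point): Centre of the handle's foot (lower end face).
- massager_top (a point): Centre of the handle's flat top end, 22 x 22 mm, 260 mm from the foot; the place to press.
- massager_roller (a point): Centre of the cross roller, on the handle's axis 232 mm from the foot.
- bucket: Bystander: empty birch bucket, 192 mm across the rim, 165 mm high, steel bail folded down. Origin at the centre of its underside.
- ladle: Bystander: wooden ladle lying down, cup 84 mm across and 52 mm high, handle 320 mm towards its -x. Origin under the cup's centre.
- spray_bottle: Bystander: amber glass trigger spray bottle, 74 mm across, 185 mm high. Origin at the centre of its underside.
- stove_stone: Bystander: rough grey ceramic stove stone, 104 mm across, 56 mm high. Origin at the centre of its underside.
- brush: Bystander: hand brush lying down, handle towards its -x. Origin under its middle.
- aroma_bottle: Bystander: small green glass bottle, 44 mm across, 100 mm high. Origin at the centre of its underside.
Mind the look-alikes: they are no part of the job. What is meant by the massager is not blue or purple, and is the larger of those in its own colour.

How it is judged:
On the way:
1. the massager stands upright with its foot at least 22 mm down in the socket (angle between massager's own z axis and vertical below 0.15 rad and z of massager_foot in the frame of socket_mouth below -0.022 m and horizontal distance between massager_foot and socket_mouth below 0.008 m), for 0.1 s.
At the end, for the whole second after the job is handed in: The massager stands at rest in the socket, within 0.13 rad of upright, its foot within 8 mm of the socket's axis and of the sprung floor's centre, and the floor is pressed down at least 10 of its 12 mm (angle between massager's own z axis and vertical below 0.13 rad and horizontal distance between massager_foot and socket_mouth below 0.008 m and distance between massager_foot and plunger_top below 0.008 m and value of joint plunger above 0.01 m and linear speed of massager below 0.02 m/s); the robot touches nothing.
It fails at once if the massager is hammered or forced onto the sprung floor with more than 60 N (contact force between massager and core above 60 N).
It fails at once if one of the other things (bucket, ladle, spray bottle, stone, brush, small bottle) is moved by more than 30 mm (distance of any of bucket, ladle, spray_bottle, stove_stone, brush, aroma_bottle from where it was at the start of the episode above 0.03 m).
It also fails if it takes over 54 s, if anything falls off the work surface, if the arm or the gripper's body presses on something with over 40 N, if the wrist force passes 120 N, or if a joint passes its speed limit or range.

## Working session

There is one attempt and no reset: what is moved stays moved. The work goes in short steps, Python scripts to look and compute and a shell command to move; the robot and the scene stay as the last step left them, time stands still between calls to the robot, and variables do not carry over. Pictures are saved under pics/ and viewed, and the job is handed in when it is done.

```bash
ls; mkdir -p pics; cat > h.py <<'E'
from cell import *
import numpy as np, cv2
def save(name,fn):
    c=camera(name); cv2.imwrite('pics/'+fn,c['color'][:,:,::-1]); return c
def deproj(c,u,v,z=None):
    K=c['mtx']; 
    xd=np.array([(u-K[0,2])/K[0,0],(v-K[1,2])/K[1,1]]); x=xd.copy()
    for _ in range(20): x=xd/(1+c['k1']*(x@x))
    if z is None: z=c['z_map'][int(round(v)),int(round(u))]
    return np.array([x[0]*z,x[1]*z,z])
def toworld(c,p,T=None):
    if T is None: T=np.linalg.inv(c['camera_from_world'])
    return T[:3,:3]@p+T[:3,3]
def proj(c,P):
    M=c['camera_from_world']; p=M[:3,:3]@P+M[:3,3]; s=p[:2]/p[2]; s=s*(1+c['k1']*(s@s)); K=c['mtx']
    return K[0,0]*s[0]+K[0,2],K[1,1]*s[1]+K[1,2]
def cloud(c,T=None):
    H,W=c['z_map'].shape; K=c['mtx']
    u,v=np.meshgrid(np.arange(W),np.arange(H))
    xd=(u-K[0,2])/K[0,0]; yd=(v-K[1,2])/K[1,1]; x,y=xd,yd
    for _ in range(20):
        f=1+c['k1']*(x*x+y*y); x,y=xd/f,yd/f
    z=c['z_map']; P=np.stack([x*z,y*z,z],-1)
    if T is None: T=np.linalg.inv(c['camera_from_world'])
    return P@T[:3,:3].T+T[:3,3]
E
python3 - <<'E'
from h import *
for n in ('top','side'):
    c=save(n,n+'0.png')
    for t in('massager','stand'):
        for s in silhouettes(n,t): print(n,t,s['p'],s['at'],s['mask'].sum())
    for t in('massager_top','massager_foot','massager_roller','socket_mouth'):
        print(n,t,[(round(s['p'],2),np.round(s['at'],1).tolist()) for s in landmark_of(n,t)])
print(read_state())
E
```

```text
pics
top massager 0.88 [239.5, 196.1] 1032
top massager 0.81 [354.0, 278.8] 557
top massager 0.73 [185.3, 282.9] 1051
top massager 0.61 [355.7, 211.9] 405
top stand 0.91 [274.5, 210.1] 1481
top massager_top [(0.8, [223.6, 182.0]), (0.74, [344.2, 224.9]), (0.65, [338.8, 295.4]), (0.59, [130.3, 229.3])]
top massager_foot [(0.96, [288.7, 211.7]), (0.81, [368.9, 180.4]), (0.73, [241.9, 305.3]), (0.57, [383.5, 259.2])]
top massager_roller [(0.97, [234.6, 189.0]), (0.79, [173.7, 271.8]), (0.63, [343.2, 292.7]), (0.57, [349.9, 217.9])]
top socket_mouth [(0.88, [292.5, 211.6])]
side massager 0.81 [241.5, 209.8] 748
side massager 0.75 [313.1, 207.8] 252
side massager 0.71 [362.7, 232.9] 294
side massager 0.63 [257.2, 325.8] 1288
side stand 0.8 [260.1, 239.0] 1824
side massager_top [(0.78, [230.9, 343.2]), (0.69, [315.2, 212.0]), (0.67, [367.3, 246.8]), (0.64, [224.1, 198.5])]
side massager_foot [(0.84, [316.6, 310.9]), (0.76, [358.1, 208.4]), (0.58, [282.7, 219.6]), (0.55, [303.5, 184.2])]
side massager_roller [(0.88, [229.6, 203.0]), (0.7, [365.4, 239.5]), (0.64, [241.1, 339.9]), (0.46, [315.2, 204.5])]
side socket_mouth [(0.8, [280.4, 221.2])]
{'time': 0.7, 'joints': array([ 1.23848684,  0.59113861,  0.04837614,  1.60849419, -0.03329282,
        0.94269755, -0.03370536]), 'joint_velocities': array([ 1.36300141e-04, -4.25796364e-04, -1.51444151e-03, -9.14950736e-05,
       -1.69902851e-05,  7.67851856e-04, -1.26002302e-03]), 'joint_efforts': array([-5.20322410e-04, -5.48451483e+01,  1.54574141e+00, -1.98487473e+01,
        9.33242496e-03,  1.46434337e-03,  6.33948574e-06]), 'eef_pos': array([ 0.17151448, -0.70441909,  0.40474833]), 'eef_rot': array([ 3.11914526e+00,  3.74302942e-01, -6.65693253e-06]), 'force': array([-0.28968647,  0.54721242,  0.55841933]), 'torque': array([-0.0044552 , -0.00497493, -0.04061737]), 'finger_gap': 0.08559833037183151}
```

View pics/top0.png

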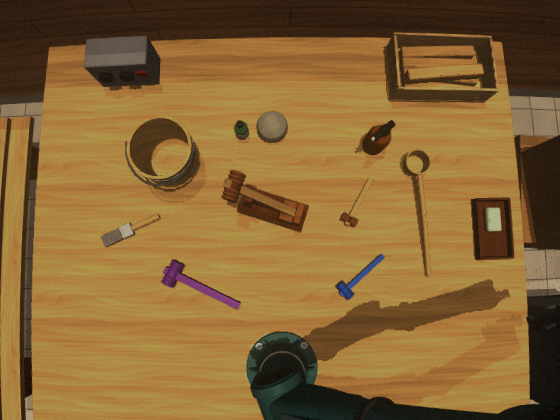

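View pics/side0.png

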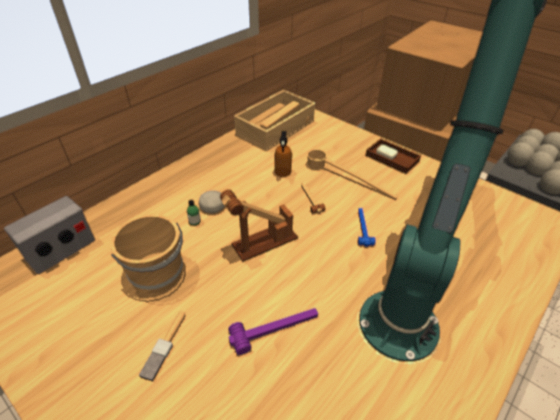

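The top view shows the massager on its stand, with the roller at about (235,188), the foot at about (289,212) and the stand board at (274,210). The blue, purple and small brown ones are the look-alikes. Next I'll measure the geometry.

```bash
python3 - <<'E'
from h import *
res={}
cs={n:camera(n) for n in('top','side')}
for n,c in cs.items():
    W=cloud(c)
    st=silhouettes(n,'stand')[0]; ma=[s for s in silhouettes(n,'massager')]
    print(n,'k1',c['k1'],'f',c['mtx'][0,0],'cam',np.linalg.inv(c['camera_from_world'])[:3,3])
    m=cv2.erode(st['mask'].astype(np.uint8),np.ones((2,2)))>0
    P=W[m&(c['z_map']>0)]; np.save(n+'_st.npy',P)
    print('stand pts',len(P),P.min(0),P.max(0))
    for s in ma:
        P2=W[s['mask']&(c['z_map']>0)]
        print('m',s['p'],s['at'],np.median(P2,0),P2.min(0),P2.max(0))
    np.save(n+'_W.npy',W)
c=cs['top']
W=cloud(c)
# board: pixels in roi with z
im=c['color'][165:245,200:330][:,:,::-1]
cv2.imwrite('pics/topzoom.png',cv2.resize(im,None,fx=6,fy=6,interpolation=cv2.INTER_CUBIC))
Z=W[165:245,200:330,2]
cv2.imwrite('pics/topz.png',cv2.applyColorMap(cv2.resize((np.clip(Z,0,.3)/.3*255).astype(np.uint8),None,fx=6,fy=6,interpolation=cv2.INTER_NEAREST),cv2.COLORMAP_JET))
im=cs['side']['color'][170:270,200:320][:,:,::-1]
cv2.imwrite('pics/sidezoom.png',cv2.resize(im,None,fx=6,fy=6,interpolation=cv2.INTER_CUBIC))
E
```

```text
top k1 -0.10425846721372423 f 393.1564512581708 cam [0.34500161 0.00807023 1.2569638 ]
stand pts 1259 [ 0.42424074 -0.09238563 -0.00236191] [0.56616689 0.12922053 0.20055651]
m 0.86 [357.3, 210.8] [ 0.49070993 -0.24016472  0.01887565] [ 0.43686428 -0.29522502  0.00571767] [ 0.58867865 -0.19407554  0.03117895]
m 0.76 [240.7, 194.5] [0.51294765 0.10043463 0.22165033] [ 0.46738698 -0.04650907 -0.00690056] [0.61961013 0.18498925 0.25781855]
m 0.63 [186.4, 285.9] [0.26762853 0.28983627 0.02820482] [ 0.19053756  0.13250253 -0.00622797] [0.33800773 0.37498055 0.04680449]
side k1 0.004899541627622822 f 397.91881607051624 cam [-0.14175406  0.68511295  1.00571684]
stand pts 1664 [ 0.42419563 -0.11628815 -0.00532111] [0.6358883  0.13706095 0.19560911]
m 0.83 [244.1, 208.4] [0.50192124 0.1059047  0.21539404] [ 0.46535968 -0.10654034 -0.00472447] [0.73051277 0.15654936 0.25318621]
m 0.77 [362.8, 236.5] [ 0.25384559 -0.21865524  0.01745798] [ 0.20694542 -0.3221391  -0.00705598] [ 0.3396062  -0.17013873  0.03139635]
m 0.65 [312.8, 205.8] [ 0.48517263 -0.23672159  0.01466789] [ 0.43428123 -0.32099981 -0.00719959] [ 0.60931001 -0.18963543  0.02962933]
m 0.61 [256.5, 329.0] [0.26273591 0.29437814 0.02546349] [ 0.18487003  0.13074467 -0.00377409] [0.35493207 0.3739794  0.0454819 ]
```

View pics/topzoom.png

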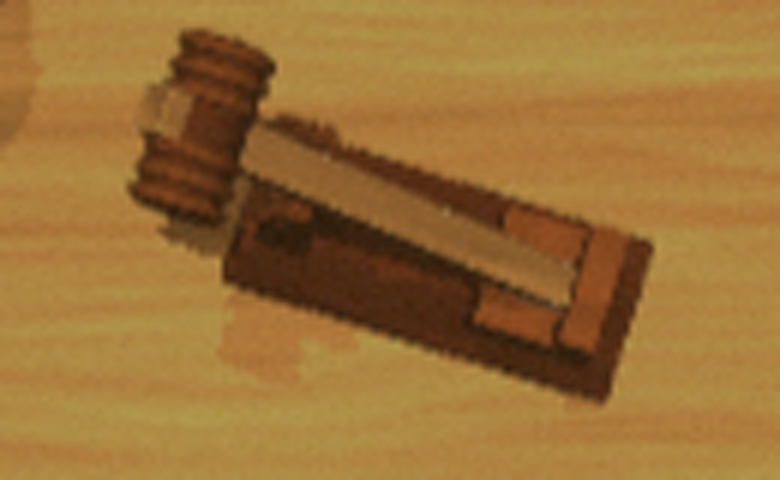

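View pics/topz.png

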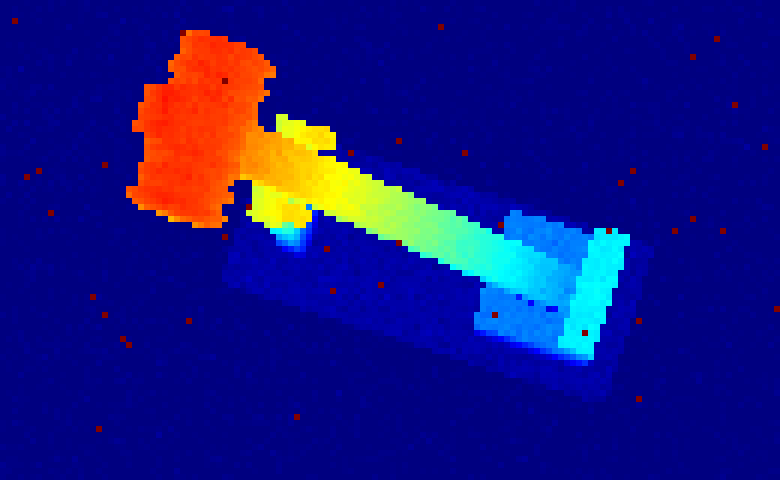

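View pics/sidezoom.png

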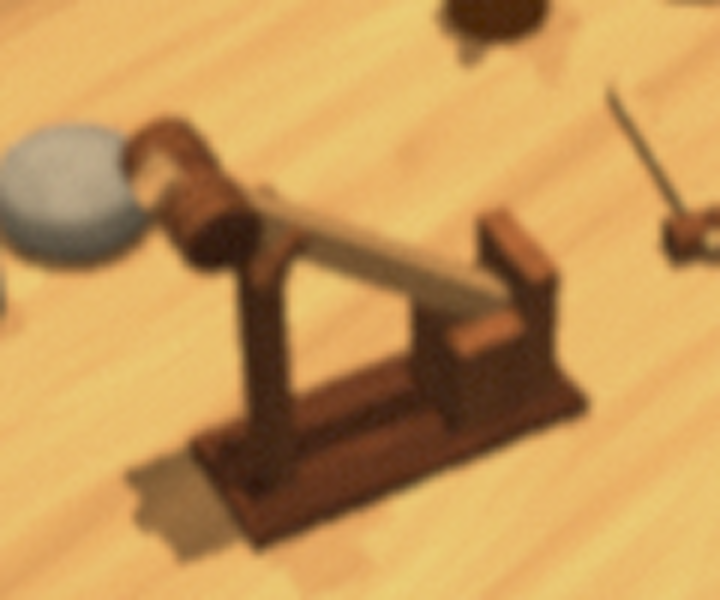

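```bash
cat > geo.py <<'E'
from h import *
from scipy.ndimage import median_filter
for n in('top','side'):
    W=np.load(n+'_W.npy')
    roi=(W[...,0]>.38)&(W[...,0]<.62)&(W[...,1]>-.13)&(W[...,1]<.2)
    P=W[roi]
    # handle: fit
    S=P[(P[:,2]>.07)&(P[:,2]<.115)&(P[:,1]<.03)]
    wall=S[(S[:,2]>.105)]
    for nm,Q in(('block',S),('wall',wall[wall[:,1]<-.02])):
        # drop outliers
        Q=Q[np.linalg.norm(Q-np.median(Q,0),axis=1)<.06]
        r=cv2.minAreaRect((Q[:,:2]*1000).astype(np.float32)); print(n,nm,len(Q),r)
    B=P[(P[:,2]>.008)&(P[:,2]<.03)]
    print('board z',np.median(B[:,2]) , cv2.minAreaRect((B[:,:2]*1000).astype(np.float32)))
    R=P[(P[:,2]>.205)&(P[:,1]>.09)]; print('roller',len(R),R.mean(0),cv2.minAreaRect((R[:,:2]*1000).astype(np.float32)))
    H=P[(P[:,2]>.12)&(P[:,2]<.205)&(P[:,1]>-.03)&(P[:,1]<.09)]
    u,s,v=np.linalg.svd(H-H.mean(0)); print('handle',H.mean(0),v[0],s,'yaw',np.degrees(np.arctan2(v[0][1],v[0][0])),'tilt',np.degrees(np.arccos(abs(v[0][2]))))
E
python3 geo.py
```

```text
top block 412 ((480.78155517578125, -27.097442626953125), (78.36373901367188, 62.08818435668945), 71.62318420410156)
top wall 130 ((476.4052734375, -41.56623840332031), (47.52732849121094, 61.926795959472656), 70.42667388916016)
board z 0.012025702276770467 ((457.02911376953125, 38.46270751953125), (219.82803344726562, 176.65365600585938), 71.27616882324219)
roller 578 [0.52891486 0.12034136 0.24151324] ((530.1334228515625, 118.4718246459961), (65.02728271484375, 80.55003356933594), 72.94697570800781)
handle [0.50572249 0.04731843 0.16782052] [-0.27240014 -0.71657589 -0.64211927] [0.72333738 0.17792224 0.09925902] yaw -110.8138688426788 tilt 50.049969490200006
side block 354 ((481.2719421386719, -27.5213623046875), (82.17630767822266, 66.60717010498047), 69.40975189208984)
side wall 76 ((472.8865966796875, -52.38261413574219), (57.46934509277344, 49.02471923828125), 14.643889427185059)
board z 0.010775406537837096 ((497.0228271484375, 24.000289916992188), (215.53659057617188, 93.23556518554688), 70.56389617919922)
roller 400 [0.52211931 0.13115291 0.23809   ] ((530.325439453125, 121.1937026977539), (62.653648376464844, 82.18478393554688), 77.23744201660156)
handle [0.49966648 0.04957883 0.16078145] [-0.2259426  -0.69295912 -0.68465875] [0.52026426 0.13302717 0.0860226 ] yaw -108.0588033421297 tilt 46.79122446501737
```

```bash
cat > geo2.py <<'E'
from h import *
for n in('top','side'):
  W=np.load(n+'_W.npy').reshape(-1,3)
  for yaw in(70,71,72):
    a=np.radians(yaw); R=np.array([[np.cos(a),np.sin(a)],[-np.sin(a),np.cos(a)]])
    Q=W.copy(); Q[:,:2]=(W[:,:2]-[.477,-.033])@R.T
    q=Q[(abs(Q[:,0])<.2)&(abs(Q[:,1])<.07)]*1000
    def ext(m,ax): 
        v=q[m][:,ax]; return len(v),np.round(np.percentile(v,[0,2,50,98,100]),1).tolist()
    w=(q[:,2]>103)&(q[:,2]<116)&(q[:,0]<-5)
    b=(q[:,2]>68)&(q[:,2]<81)&(abs(q[:,0])<45)&(abs(q[:,1])<40)
    bl=(b)&(abs(q[:,1])>14)
    bd=(q[:,2]>7)&(q[:,2]<22)
    ro=(q[:,2]>215)&(q[:,0]>140)
    ha=(q[:,2]>120)&(q[:,2]<205)&(q[:,0]<112)&(q[:,0]>20)&(abs(q[:,1])<18)
    print(n,yaw,'\n wall x',ext(w,0),'y',ext(w,1),'\n block x',ext(bl,0),'y',ext(bl,1),'z',np.median(q[bl][:,2]),'\n board x',ext(bd,0),'y',ext(bd,1),'\n roller x',ext(ro,0),'y',ext(ro,1), 'z',ext(ro,2))
    h=q[ha]; p=np.polyfit(h[:,0],h[:,1],1); print(' handle y=',p,' z=',np.polyfit(h[:,0],h[:,2],1),'wall y slope',np.polyfit(q[w][:,1],q[w][:,0],1))
E
python3 geo2.py
```

```text
top 70 
 wall x (127, [-32.2, -31.9, -23.5, -14.7, -14.1]) y (127, [-33.4, -31.5, -2.0, 27.6, 28.5]) 
 block x (157, [-27.2, -14.7, 6.3, 28.1, 29.8]) y (157, [-32.7, -31.9, 14.0, 29.0, 30.0]) z 75.0753064283689 
 board x (986, [-199.3, -185.2, 63.8, 160.2, 166.3]) y (986, [-68.4, -57.9, 17.3, 44.1, 57.3]) 
 roller x (541, [140.2, 142.6, 162.8, 188.9, 193.1]) y (541, [-37.7, -35.2, 3.6, 41.7, 42.7]) z (541, [219.3, 221.7, 245.4, 253.2, 257.8])
 handle y= [ 0.03054363 -1.19766838]  z= [ 0.87480886 94.41916619] wall y slope [-1.42261262e-02 -2.33282749e+01]
top 71 
 wall x (127, [-32.2, -31.9, -23.5, -14.8, -14.4]) y (127, [-33.0, -31.1, -1.7, 28.1, 28.9]) 
 block x (155, [-26.7, -14.4, 6.2, 28.3, 29.3]) y (155, [-32.6, -31.7, -14.6, 29.1, 29.5]) z 75.0753064283689 
 board x (990, [-199.8, -188.3, 63.5, 160.6, 166.4]) y (990, [-68.7, -57.9, 15.8, 42.9, 57.5]) 
 roller x (541, [140.2, 143.1, 162.7, 189.0, 193.1]) y (541, [-40.7, -38.1, 0.7, 38.9, 39.6]) z (541, [219.3, 221.7, 245.4, 253.2, 257.8])
 handle y= [ 0.01211837 -1.16045967]  z= [ 0.87443105 94.44466495] wall y slope [ 1.7327617
[... 1558 characters left out ...]
0, 218.2, 242.3, 251.1, 253.2])
 handle y= [0.03982409 2.11823168]  z= [ 0.79812515 91.11860121] wall y slope [ 1.35517542e-03 -2.18290938e+01]
side 72 
 wall x (81, [-33.3, -31.2, -21.6, -12.4, -12.2]) y (81, [-34.0, -33.1, -0.9, 29.6, 31.5]) 
 block x (80, [-29.3, -27.2, 2.2, 30.5, 30.9]) y (80, [-36.9, -34.3, 23.3, 30.1, 31.3]) z 72.85395371068859 
 board x (903, [-200.0, -186.8, 74.6, 165.4, 168.2]) y (903, [-68.1, -49.9, 6.6, 42.0, 46.9]) 
 roller x (379, [144.1, 147.2, 171.6, 190.5, 194.2]) y (379, [-45.3, -39.6, 10.6, 36.9, 37.9]) z (379, [215.0, 218.2, 242.3, 251.1, 253.2])
 handle y= [0.02388835 1.99920459]  z= [ 0.7966596  91.16841869] wall y slope [ 1.71951789e-02 -2.18341097e+01]
```

```bash
cat > plan.py <<'E'
from h import *
from scipy.spatial.transform import Rotation as Ro
O=np.array([.478,-.034,0]); yaw=np.radians(71)
ex=np.array([np.cos(yaw),np.sin(yaw),0]); ey=np.array([-np.sin(yaw),np.cos(yaw),0]); ez=np.array([0,0,1.])
def S(x,y,z): return O+(x*ex+y*ey+z*ez)/1000
def W2S(p): p=np.asarray(p)-O; return np.array([p@ex,p@ey,p[2]])*1000
def Rt(th): # tool pointing along -d at tilt th deg
    t=np.radians(th); s,c=np.sin(t),np.cos(t); d=s*ex+c*ez
    return np.stack([ey,c*ex-s*ez,-d],1)
def pose(x,z,th,along=155,y=0): # grasp point at stand x,z ; TCP
    R=Rt(th); return S(x,y,z)-R[:,2]*along/1000, R
def delta(p,R):
    s=read_state(); R0=Ro.from_rotvec(s['eef_rot']).as_matrix()
    sh=R0.T@(p-s['eef_pos'])*1000; w=np.degrees(Ro.from_matrix(R0.T@R).as_rotvec())
    print('t',round(s['time'],2),'shift',np.round(sh,1),'turn',np.round(w,1),'|',round(np.linalg.norm(sh)),round(np.linalg.norm(w)))
    return sh,w
def where():
    s=read_state(); R0=Ro.from_rotvec(s['eef_rot']).as_matrix()
    g=s['eef_pos']+R0[:,2]*.155
    d=-R0[:,2]; print('t',round(s['time'],2),'tcp',np.round(s['eef_pos'],4),'grasp in stand',np.round(W2S(g),1),'tilt',np.round(np.degrees(np.arctan2(d@ex,d@ez)),2),'side',np.round(np.degrees(d@ey),2),'xerr',np.round(np.degrees(np.arcsin(np.clip(R0[:,0]@ex,-1,1))),2),'F stand',np.round([s['force']@ex,s['force']@ey,s['force'][2]],2),'gap',round(s['finger_gap'],4),'J',np.round(s['joints'],2))
E
python3 - <<'E'
from plan import *
where()
r=np.radians(71+90)
Rm=Rt(0)
# via 1: tool down, yaw of tool x 85deg
a=np.radians(87); x=np.array([np.cos(a),np.sin(a),0]); R1=np.stack([x,np.cross([0,0,-1],x),[0,0,-1]],1)
print('via1');delta(np.array([.52,-.3,.5]),R1)
c=camera('top'); 
for t in('bucket','stove_stone','spray_bottle','aroma_bottle'):
    s=silhouettes('top',t)[0]; W=cloud(c)[s['mask']]; print(t,np.median(W,0),np.percentile(W,95,axis=0),np.percentile(W,5,axis=0))
E
```

```text
t 1.0 tcp [ 0.1715 -0.7044  0.4047] grasp in stand [-733.7   71.5  249.7] tilt 0.0 side -0.0 xerr 32.68 F stand [-0.97 -0.07  0.38] gap 0.0851 J [ 1.24  0.59  0.05  1.61 -0.03  0.94 -0.03]
via1
t 1.0 shift [ 434.3 -310.5  -95.3] turn [ -0.    0.  -73.3] | 542 73
bucket [0.67975894 0.36915228 0.08564747] [0.74674592 0.43210033 0.16611629] [0.57744731 0.26152909 0.00823163]
stove_stone [0.75614184 0.02222437 0.04720777] [0.79989781 0.06115788 0.05638283] [ 0.72086584 -0.01866027  0.02739979]
spray_bottle [ 0.69063879 -0.2976289   0.11268995] [ 0.72405817 -0.27409398  0.18579701] [ 0.67273039 -0.32918905  0.01371996]
aroma_bottle [0.74183724 0.11685545 0.06733419] [0.75888548 0.13788631 0.10146851] [0.72972514 0.09957564 0.01372381]
```

```bash
python3 -m creep '[{"x":39,"y":-28,"z":-9,"wz":-7},{"x":78,"y":-56,"z":-18,"wz":-14},{"x":117,"y":-84,"z":-27,"wz":-21},{"x":156,"y":-112,"z":-36,"wz":-28},{"x":195,"y":-140,"z":-45,"wz":-35}]'; python3 - <<'E'
from plan import *
where()
a=np.radians(87); x=np.array([np.cos(a),np.sin(a),0]); R1=np.stack([x,np.cross([0,0,-1],x),[0,0,-1]],1)
print('via1');delta(np.array([.52,-.3,.5]),R1)
E
```

```text
t 1.25 tcp [ 0.1715 -0.7044  0.4047] grasp in stand [-733.7   71.5  249.7] tilt 0.0 side -0.0 xerr 32.69 F stand [0.36 0.43 0.4 ] gap 0.0855 J [ 1.24  0.59  0.05  1.61 -0.03  0.94 -0.03]
via1
t 1.25 shift [ 434.3 -310.5  -95.3] turn [ -0.    0.  -73.3] | 542 73$[0]: bad value
```

```bash
python3 -m creep '[{"x":39,"y":-28,"z":-9,"wx":0,"wy":0,"wz":-7,"jaw":0},{"x":78,"y":-56,"z":-18,"wx":0,"wy":0,"wz":-14,"jaw":0},{"x":117,"y":-84,"z":-27,"wx":0,"wy":0,"wz":-21,"jaw":0},{"x":156,"y":-112,"z":-36,"wx":0,"wy":0,"wz":-28,"jaw":0},{"x":195,"y":-140,"z":-45,"wx":0,"wy":0,"wz":-35,"jaw":0}]'; python3 - <<'E'
from plan import *
where()
a=np.radians(87); x=np.array([np.cos(a),np.sin(a),0]); R1=np.stack([x,np.cross([0,0,-1],x),[0,0,-1]],1)
print('via1');delta(np.array([.52,-.3,.5]),R1)
E
```

```text
time: 1.75
eef_pos: [0.3289, -0.5207, 0.4503]
eef_rot: [2.859, 1.302, 0.0]
force: [0.3, -0.2, -0.2]
finger_gap: 0.0851
t 1.75 tcp [ 0.3289 -0.5207  0.4503] grasp in stand [-508.8  -17.5  295.3] tilt 0.03 side 0.03 xerr 67.96 F stand [-0.06 -0.3  -0.19] gap 0.0851 J [ 1.04  0.41 -0.14  1.82  0.07  0.92  0.15]
via1
t 1.75 shift [292.   -0.7 -49.8] turn [  0.   0. -38.] | 296 38
```

```bash
python3 -m creep '[{"x":48,"y":0,"z":-8,"wx":0,"wy":0,"wz":-7,"jaw":0},{"x":96,"y":0,"z":-16,"wx":0,"wy":0,"wz":-14,"jaw":0},{"x":144,"y":0,"z":-24,"wx":0,"wy":0,"wz":-21,"jaw":0},{"x":192,"y":0,"z":-32,"wx":0,"wy":0,"wz":-28,"jaw":0},{"x":240,"y":0,"z":-40,"wx":0,"wy":0,"wz":-35,"jaw":0}]'; python3 - <<'E'
from plan import *
where()
# pregrasp: 100 mm back from roller
print('pre');delta(*pose(167,229,48,255))
print('mid vertical above'); delta(S(150,0,520),Rt(0)); print(pose(167,229,48,255)[0],pose(167,229,48,155)[0])
E
```

```text
time: 2.25
eef_pos: [0.4873, -0.338, 0.491]
eef_rot: [2.329, 2.106, -0.001]
force: [0.8, -1.2, 0.3]
finger_gap: 0.0856
t 2.25 tcp [ 0.4873 -0.338   0.491 ] grasp in stand [-284.6 -108.   336. ] tilt 0.05 side 0.06 xerr 76.77 F stand [-0.91 -1.2   0.33] gap 0.0856 J [ 0.79  0.35 -0.35  1.81  0.14  1.    0.29]
pre
t 2.25 shift [648.7  41.7  90.6] turn [ 40.4 -32.  -72. ] | 656 89
mid vertical above
t 2.25 shift [447.6  -5.4 -29.6] turn [ -0.    0.1 -76.8] | 449 77
[0.59406568 0.3030792  0.3996283 ] [0.56987125 0.23281347 0.33271524]
```

```bash
python3 -m creep '[{"x":46,"y":0,"z":-4,"wx":0,"wy":0,"wz":-8,"jaw":0},{"x":92,"y":0,"z":-8,"wx":0,"wy":0,"wz":-16,"jaw":0},{"x":138,"y":0,"z":-12,"wx":0,"wy":0,"wz":-24,"jaw":0},{"x":184,"y":-1,"z":-16,"wx":0,"wy":0,"wz":-32,"jaw":0},{"x":230,"y":-2,"z":-20,"wx":0,"wy":0,"wz":-40,"jaw":0}]'; python3 - <<'E'
from plan import *
where()
print('pre');delta(*pose(167,229,48,255))
print('mid vertical above'); delta(S(150,0,520),Rt(0))
E
```

```text
time: 2.75
eef_pos: [0.5082, -0.1072, 0.5112]
eef_rot: [1.461, 2.779, -0.001]
force: [1.4, -0.3, -0.1]
finger_gap: 0.0857
t 2.75 tcp [ 0.5082 -0.1072  0.5112] grasp in stand [-59.5 -52.7 356.2] tilt 0.07 side 0.12 xerr 36.46 F stand [ 0.14 -1.42 -0.1 ] gap 0.0857 J [ 0.61  0.25 -0.59  1.93  0.17  1.01  0.54]
pre
t 2.75 shift [289.5 303.3 110.9] turn [ 46.3 -15.1 -34.3] | 434 60
mid vertical above
t 2.75 shift [166.5 137.2  -9.2] turn [ -0.    0.1 -36.5] | 216 36
```

```bash
python3 -m creep '[{"x":32,"y":34,"z":0,"wx":5,"wy":-2,"wz":-4,"jaw":0},{"x":64,"y":68,"z":0,"wx":10,"wy":-3,"wz":-8,"jaw":0},{"x":96,"y":102,"z":5,"wx":15,"wy":-5,"wz":-12,"jaw":0},{"x":128,"y":136,"z":10,"wx":21,"wy":-7,"wz":-16,"jaw":0},{"x":160,"y":170,"z":20,"wx":26,"wy":-8,"wz":-20,"jaw":0}]'; python3 - <<'E'
from plan import *
where()
print('pre');delta(*pose(167,229,48,255))
E
```

```text
time: 3.25
eef_pos: [0.558, 0.1229, 0.4916]
eef_rot: [-0.895, -2.838, 0.711]
force: [1.9, 0.3, 0.5]
finger_gap: 0.0852
t 3.25 tcp [0.558  0.1229 0.4916] grasp in stand [104.2 -14.  353.8] tilt 27.0 side -3.91 xerr 15.15 F stand [ 0.89 -1.65  0.45] gap 0.0852 J [ 0.1   0.44 -0.65  1.78  0.5   1.47  0.23]
pre
t 3.25 shift [ 76.7 190.6   1. ] turn [ 20.4  -6.6 -14.2] | 205 26
```

```bash
python3 -m creep '[{"x":15,"y":38,"z":0,"wx":4,"wy":-1,"wz":-3,"jaw":0},{"x":31,"y":76,"z":0,"wx":8,"wy":-3,"wz":-6,"jaw":0},{"x":46,"y":114,"z":0,"wx":12,"wy":-4,"wz":-9,"jaw":0},{"x":61,"y":152,"z":0,"wx":16,"wy":-5,"wz":-11,"jaw":0},{"x":77,"y":190,"z":1,"wx":20.4,"wy":-6.6,"wz":-14.2,"jaw":0}]'; python3 - <<'E'
from plan import *
where()
print('pre');delta(*pose(167,229,48,255))
s=read_state();c=save('wrist','w1.png');save('side','s1.png')
R=Ro.from_rotvec(s['eef_rot']).as_matrix();T=np.eye(4);T[:3,:3]=R;T[:3,3]=s['eef_pos'];T=T@c['hand_eye'];np.save('wW.npy',cloud(c,T))
E
```

```text
time: 3.75
eef_pos: [0.5942, 0.304, 0.3991]
eef_rot: [-0.452, -2.714, 1.214]
force: [0.9, -0.1, 0.1]
finger_gap: 0.0852
t 3.75 tcp [0.5942 0.304  0.3991] grasp in stand [241.8   0.  295.8] tilt 48.2 side 0.05 xerr -0.07 F stand [ 0.19 -0.9   0.06] gap 0.0852 J [-0.25  0.74 -0.62  1.58  0.65  1.81  0.18]
pre
t 3.75 shift [-0.2 -1.   0.3] turn [-0.2  0.   0.1] | 1 0
```

View pics/w1.png

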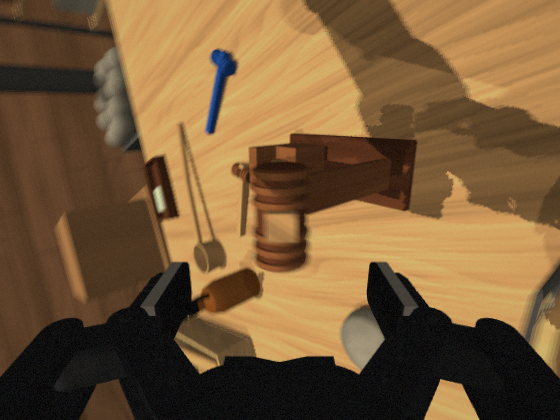

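View pics/s1.png

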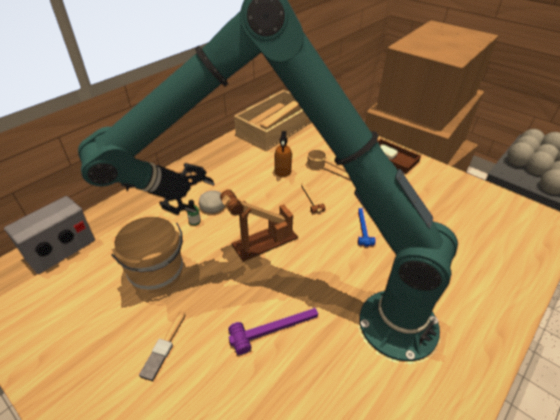

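The wrist view shows the roller at about (280,217) with its flat pale top between the ribs, roughly between the fingers. In the side view the hand is lined up beyond the head and clear of the bucket. Next I'll measure the roller in the wrist cloud.

```bash
python3 - <<'E'
from plan import *
W=np.load('wW.npy')[155:280,225:330].reshape(-1,3)
Q=np.stack([(W-O)@ex,(W-O)@ey,W[:,2]],1)*1000
q=Q[(Q[:,2]>205)&(Q[:,0]>135)&(Q[:,0]<215)&(abs(Q[:,1])<60)]
print(len(q),np.round(np.percentile(q,[1,50,99],axis=0),1))
# massager frame: axis d, perp n
for th in(47,48,49):
    t=np.radians(th);d=np.array([np.sin(t),np.cos(t)]);n=np.array([np.cos(t),-np.sin(t)])
    a=(q[:,[0,2]]-[167,229])@d; b=(q[:,[0,2]]-[167,229])@n
    print(th,'along',np.round(np.percentile(a,[2,50,90,98]),1),'perp',np.round(np.percentile(b,[1,50,99]),1),'y',np.round(np.percentile(q[:,1],[1,50,99]),1))
    top=(a>24)&(abs(q[:,1])<14); print(' top',top.sum(),'perp',np.percentile(b[top],[3,97]),'y',np.percentile(q[top][:,1],[3,97]),'slope',np.polyfit(b[top],a[top],1))
E
```

```text
5787 [[152.5 -37.  213.5]
 [180.7   7.2 242.3]
 [191.5  39.4 253.5]]
47 along [-4.7 15.7 25.  25.9] perp [-21.6  -0.1  20.2] y [-37.    7.2  39.4]
 top 870 perp [-10.45678193   9.84677478] y [-10.21972504   9.91285207] slope [-1.46333370e-02  2.52400745e+01]
48 along [-4.7 15.7 25.  25.9] perp [-21.6  -0.4  20.2] y [-37.    7.2  39.4]
 top 865 perp [-10.84284057   9.41405898] y [-10.28019827   9.89906599] slope [-4.82896406e-04  2.52425008e+01]
49 along [-4.7 15.7 25.  25.8] perp [-21.6  -0.8  20.1] y [-37.    7.2  39.4]
 top 865 perp [-11.21461782   9.00512178] y [-10.22933218   9.87741931] slope [1.07515320e-02 2.52375809e+01]
```

```bash
python3 -m creep '[{"x":0,"y":-1,"z":22,"wx":0,"wy":0,"wz":0,"jaw":0},{"x":0,"y":-1.5,"z":44,"wx":-0.2,"wy":0,"wz":0,"jaw":0},{"x":0,"y":-1.7,"z":66,"wx":-0.2,"wy":0,"wz":0,"jaw":0},{"x":0,"y":-1.7,"z":88,"wx":-0.2,"wy":0,"wz":0,"jaw":0},{"x":0,"y":-1.7,"z":103,"wx":-0.2,"wy":0,"wz":0,"jaw":0}]'; python3 - <<'E'
from plan import *
where()
delta(*pose(164.4,227.6,48,155))
s=read_state();c=save('wrist','w2.png')
E
```

```text
time: 4.35
eef_pos: [0.5667, 0.2328, 0.3273]
eef_rot: [-0.441, -2.716, 1.204]
force: [0.4, 0.1, -0.3]
finger_gap: 0.0852
t 4.35 tcp [0.5667 0.2328 0.3273] grasp in stand [166.1   3.  223.4] tilt 47.9 side -0.01 xerr -0.37 F stand [ 0.22 -0.33 -0.34] gap 0.0852 J [-0.17  0.75 -0.61  1.77  0.7   1.63  0.13]
t 4.35 shift [-3.  -4.  -1.5] turn [ 0.1 -0.   0.6] | 5 1
```

View pics/w2.png

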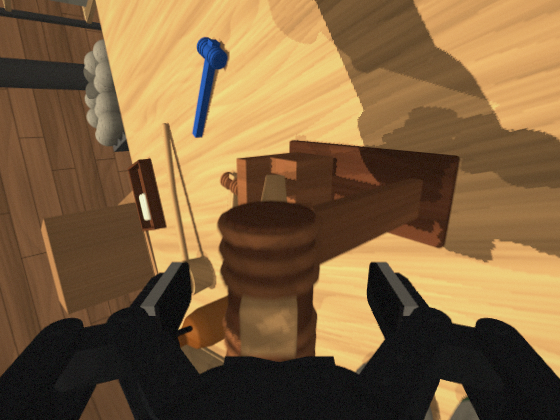

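The roller (about 268,240) sits a few pixels left of the midline between the fingers. I'll correct by the computed offsets and then close.

```bash
python3 -m creep '[{"x":-1.5,"y":-2,"z":-1,"wx":0,"wy":0,"wz":0.3,"jaw":0},{"x":-3,"y":-4,"z":-1.5,"wx":0.1,"wy":0,"wz":0.6,"jaw":0},{"x":-3,"y":-4,"z":-1.5,"wx":0.1,"wy":0,"wz":0.6,"jaw":0}]'; python3 - <<'E'
from plan import *
where()
delta(*pose(164.4,227.6,48,155))
c=camera('wrist')
# visible part: measure roller vs tool in tool frame
P=cloud(c,c['hand_eye'])*1000
q=P[(P[...,2]>90)&(P[...,2]<180)&(abs(P[...,1])<40)&(abs(P[...,0])<60)]
print(len(q),np.percentile(q,[1,50,99],axis=0))
for lo in range(110,175,8):
    m=(q[:,2]>lo)&(q[:,2]<lo+8); 
    if m.sum()>50: print(lo,m.sum(),np.percentile(q[m][:,1],[2,98]),np.percentile(q[m][:,0],[2,98]))
E
```

```text
time: 4.7
eef_pos: [0.5692, 0.2291, 0.3311]
eef_rot: [-0.458, -2.714, 1.211]
force: [-0.7, 0.2, 0.3]
finger_gap: 0.0853
t 4.7 tcp [0.5692 0.2291 0.3311] grasp in stand [163.1  -0.4 227.5] tilt 48.09 side -0.06 xerr 0.12 F stand [-0.08  0.72  0.33] gap 0.0853 J [-0.17  0.75 -0.61  1.77  0.7   1.64  0.13]
t 4.7 shift [ 0.6  0.5 -1. ] turn [-0.1 -0.1 -0.1] | 1 0
23465 [[-22.17630012 -38.62201795  90.28668849]
 [ 14.48281006   0.43929364 131.63792893]
 [ 40.01662276  38.5052435  161.92423094]]
118 1439 [-9.26984894 10.60532541] [-9.45287523 10.67526369]
126 4316 [-9.66720147 10.98322171] [-20.64482919  37.58885907]
134 6042 [-16.98349638  17.92969512] [-21.99340602  39.9287196 ]
142 2229 [-20.58068187  21.5304424 ] [-25.38018234  40.08152789]
150 771 [-20.82138027  22.79564085] [-32.80232067  40.11587039]
158 343 [-17.05408154  18.13842209] [37.29453858 40.0993315 ]
166 90 [-9.9525523 10.2488978] [39.39561074 39.9876545 ]
```

```bash
python3 -m creep '[{"x":0.5,"y":0.5,"z":0,"wx":0,"wy":0,"wz":0,"jaw":0.3},{"x":0.5,"y":0.5,"z":0,"wx":0,"wy":0,"wz":0,"jaw":0.5},{"x":0.5,"y":0.5,"z":0,"wx":0,"wy":0,"wz":0,"jaw":1},{"x":0.5,"y":0.5,"z":0,"wx":0,"wy":0,"wz":0,"jaw":1},{"x":0.5,"y":0.5,"z":0,"wx":0,"wy":0,"wz":0,"jaw":1}]'; python3 -m creep '[{"x":0,"y":0,"z":0,"wx":0,"wy":0,"wz":0,"jaw":1},{"x":0,"y":0,"z":0,"wx":0,"wy":0,"wz":0,"jaw":1}]';python3 - <<'E'
from plan import *
where()
c=save('wrist','w3.png')
P=cloud(c,c['hand_eye'])*1000
q=P[(P[...,2]>90)&(P[...,2]<180)&(abs(P[...,1])<20)&(abs(P[...,0])<60)]
m=(q[:,2]<131)&(abs(q[:,0])<16)&(abs(q[:,1])<16); print(np.percentile(q[m],[2,50,98],axis=0))
for lifts in (8,):
  print('lift'); delta(*pose(164.4+3,227.6+8,48,155))
E
```

```text
time: 5.25
eef_pos: [0.5686, 0.2301, 0.3308]
eef_rot: [-0.456, -2.714, 1.211]
force: [-0.3, 1.0, 0.4]
finger_gap: 0.0384
time: 5.45
eef_pos: [0.5686, 0.2301, 0.3308]
eef_rot: [-0.456, -2.714, 1.211]
force: [-0.4, -0.8, 0.9]
finger_gap: 0.0383
t 5.45 tcp [0.5686 0.2301 0.3308] grasp in stand [163.9   0.4 227.2] tilt 48.08 side -0.05 xerr 0.08 F stand [-0.85  0.08  0.94] gap 0.0383 J [-0.17  0.75 -0.61  1.77  0.7   1.64  0.13]
[[-1.00002052e+01 -1.14263704e+01  9.03727926e+01]
 [ 9.98314021e+00  4.06602554e-03  1.25894476e+02]
 [ 1.23597522e+01  1.13929778e+01  1.29660808e+02]]
lift
t 5.5 shift [-0.3 -4.1 -8.2] turn [-0.1 -0.  -0.1] | 9 0
```

View pics/w3.png

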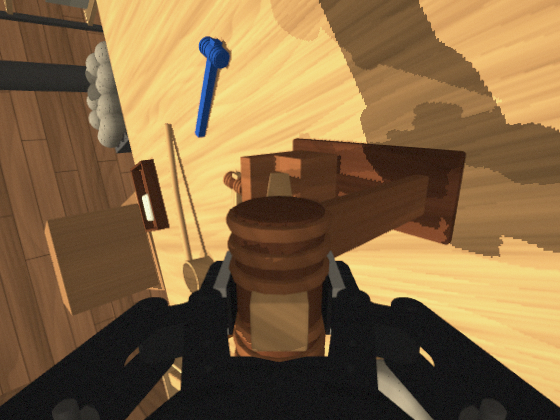

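Gripped: the gap is 38 mm and the pads sit on the roller core on both sides. Next I'll lift slightly along the axis, then tip it up about the foot.

```bash
cat >> plan.py <<'E'
def fp(xf,zf,th,y=0,L=232): 
    t=np.radians(th); return pose(xf+L*np.sin(t),zf+L*np.cos(t),th,155,y)
E
python3 - <<'E'
from plan import *
for a in [(-4,78,48),(1,84,48),(2,86,44),(2,86,39),(2,86,34)]: delta(*fp(*a))
E
```

```text
t 5.5 shift [-0.3 -1.7 -7.4] turn [-0.1 -0.  -0.1] | 8 0
t 5.5 shift [ -0.3  -2.8 -15.1] turn [-0.1 -0.  -0.1] | 15 0
t 5.5 shift [ -0.3 -30.6 -16.2] turn [-4.1 -0.  -0.1] | 35 4
t 5.5 shift [ -0.4 -64.2 -12.4] turn [-9.1 -0.  -0.1] | 65 9
t 5.5 shift [ -0.4 -97.2  -5.6] turn [-14.1  -0.   -0.1] | 97 14
```

```bash
python3 -m creep '[{"x":0,"y":-1,"z":-7.5,"wx":0,"wy":0,"wz":0,"jaw":1},{"x":0,"y":-3,"z":-15,"wx":0,"wy":0,"wz":0,"jaw":1},{"x":0,"y":-30.6,"z":-16.2,"wx":-4.1,"wy":0,"wz":0,"jaw":1},{"x":0,"y":-64.2,"z":-12.4,"wx":-9.1,"wy":0,"wz":0,"jaw":1},{"x":0,"y":-97,"z":-5.6,"wx":-14.1,"wy":0,"wz":0,"jaw":1}]'; python3 - <<'E'
from plan import *
where()
c=save('side','s2.png'); im=c['color'][150:280,180:340][:,:,::-1]
cv2.imwrite('pics/s2z.png',cv2.resize(im,None,fx=5,fy=4.5,interpolation=cv2.INTER_CUBIC))
for t in (29,24,19,14,9): delta(*fp(2,86,t))
E
```

```text
time: 6.0
eef_pos: [0.5487, 0.1734, 0.4077]
eef_rot: [-0.481, -2.879, 0.872]
force: [0.3, 0.3, -1.1]
finger_gap: 0.0383
t 6.0 tcp [0.5487 0.1734 0.4077] grasp in stand [133.1   0.6 278.7] tilt 33.71 side 0.04 xerr -0.03 F stand [ 0.36 -0.21 -1.12] gap 0.0383 J [ 0.01  0.57 -0.7   1.84  0.64  1.46  0.26]
t 6.05 shift [  0.4 -27.8   2.5] turn [-4.9  0.1 -0.5] | 28 5
t 6.05 shift [  0.1 -61.2   6.8] turn [-9.9  0.1 -0.5] | 62 10
t 6.05 shift [ -0.2 -94.2  14.1] turn [-14.9   0.1  -0.5] | 95 15
t 6.05 shift [  -0.4 -126.4   24.2] turn [-19.9   0.1  -0.5] | 129 20
t 6.05 shift [  -0.7 -157.6   37.1] turn [-24.9   0.2  -0.5] | 162 25
```

View pics/s2z.png

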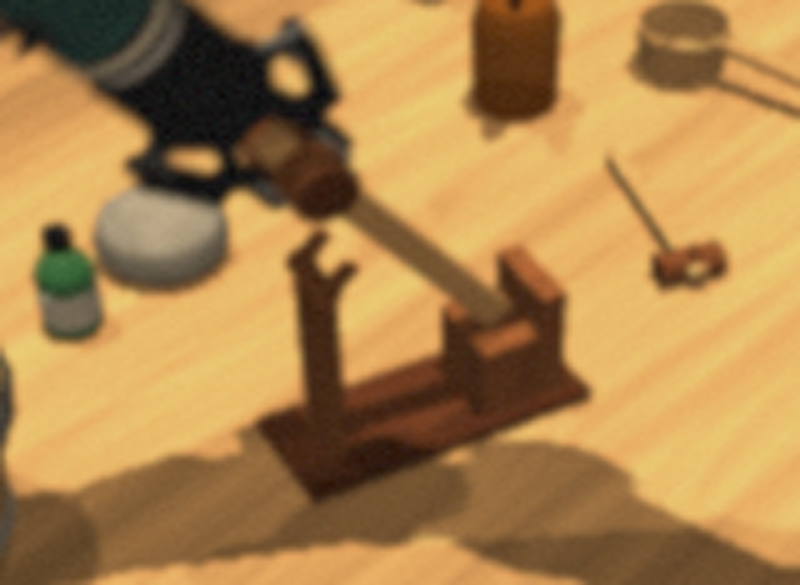

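The massager is held firmly, follows the hand and is clear of the rest, with its foot at the socket mouth (about 500,310 in the zoom). I'll carry on tipping.

```bash
python3 -m creep '[{"x":0,"y":-28,"z":2.5,"wx":-4.9,"wy":0,"wz":-0.2,"jaw":1},{"x":0,"y":-61,"z":6.8,"wx":-9.9,"wy":0.1,"wz":-0.5,"jaw":1},{"x":0,"y":-94,"z":14,"wx":-14.9,"wy":0.1,"wz":-0.5,"jaw":1},{"x":0,"y":-126,"z":24,"wx":-19.9,"wy":0.1,"wz":-0.5,"jaw":1},{"x":-0.5,"y":-157.6,"z":37,"wx":-24.9,"wy":0.1,"wz":-0.5,"jaw":1}]'; python3 - <<'E'
from plan import *
where()
for t in (4,0): delta(*fp(2,88,t))
E
```

```text
time: 6.55
eef_pos: [0.4977, 0.0249, 0.4693]
eef_rot: [-0.51, -3.067, 0.238]
force: [0.5, 0.4, -1.2]
finger_gap: 0.0381
t 6.55 tcp [0.4977 0.0249 0.4693] grasp in stand [3.830e+01 2.000e-01 3.162e+02] tilt 8.84 side 0.14 xerr -0.14 F stand [ 0.51 -0.37 -1.16] gap 0.0381 J [ 0.48  0.33 -0.83  2.    0.42  1.05  0.67]
t 6.55 shift [ -0.5 -33.4   0.4] turn [-4.8  0.1  0.1] | 33 5
t 6.55 shift [ -0.4 -60.2   3.6] turn [-8.8  0.1  0.1] | 60 9
```

```bash
python3 -m creep '[{"x":0,"y":-33,"z":0.4,"wx":-4.8,"wy":0.1,"wz":0,"jaw":1},{"x":-0.4,"y":-60,"z":3.6,"wx":-8.8,"wy":0.1,"wz":0,"jaw":1},{"x":-0.4,"y":-60,"z":3.6,"wx":-8.8,"wy":0.1,"wz":0,"jaw":1}]'; python3 - <<'E'
from plan import *
where()
c=save('top','t3.png'); W=cloud(c); np.save('t3W.npy',W); im=c['color'][165:245,220:330][:,:,::-1]
cv2.imwrite('pics/t3z.png',cv2.resize(im,None,fx=6,fy=6,interpolation=cv2.INTER_CUBIC))
c=save('side','s3.png'); W=cloud(c); np.save('s3W.npy',W); im=c['color'][130:280,200:340][:,:,::-1]
cv2.imwrite('pics/s3z.png',cv2.resize(im,None,fx=4,fy=4,interpolation=cv2.INTER_CUBIC))
c=save('wrist','w4.png')
delta(*fp(2,88,0))
E
```

```text
time: 6.85
eef_pos: [0.4776, -0.0363, 0.475]
eef_rot: [-0.529, -3.096, 0.005]
force: [0.3, -1.0, -1.9]
finger_gap: 0.0387
t 6.85 tcp [ 0.4776 -0.0363  0.475 ] grasp in stand [-2.8e+00 -3.0e-01  3.2e+02] tilt 0.18 side -0.03 xerr 0.4 F stand [-0.88 -0.64 -1.93] gap 0.0387 J [ 0.7   0.29 -0.88  2.04  0.28  0.93  0.91]
t 7.0 shift [-0.3 -1.3  0.3] turn [-0.1  0.   0.2] | 1 0
```

View pics/t3z.png

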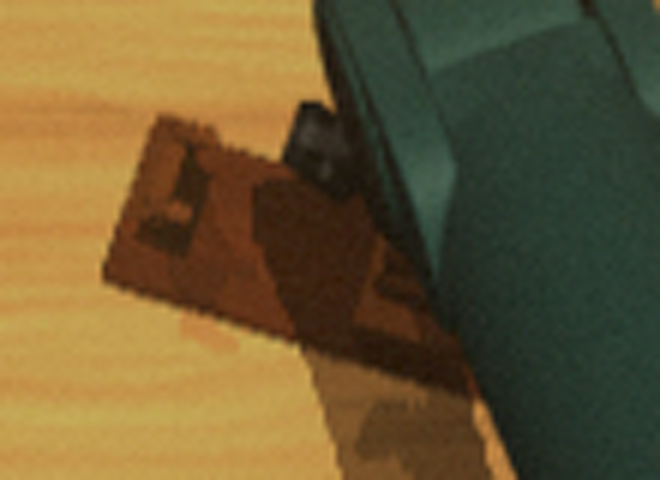

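View pics/s3z.png

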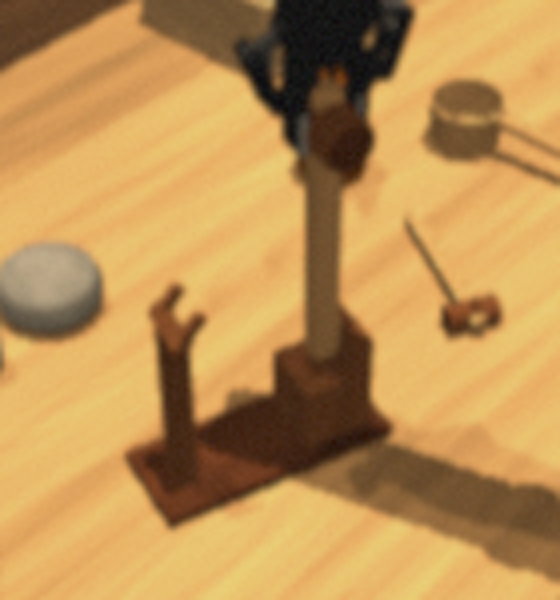

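View pics/w4.png

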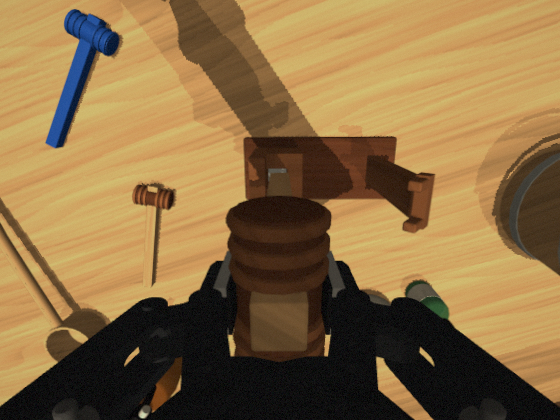

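```bash
python3 - <<'E'
from plan import *
where()
W=np.load('s3W.npy').reshape(-1,3)
Q=np.stack([(W-O)@ex,(W-O)@ey,W[:,2]],1)*1000
for lo in range(80,290,30):
    q=Q[(Q[:,2]>lo)&(Q[:,2]<lo+30)&(abs(Q[:,0])<22)&(abs(Q[:,1])<25)]
    fx=q[q[:,0]>q[:,0].max()-8] if len(q) else q
    print(lo,len(q),'x',np.round(np.percentile(q[:,0],[2,50,75,90,98]),1),'y',np.round(np.percentile(q[:,1],[2,10,50,75,90,98]),1))
w=Q[(Q[:,2]>104)&(Q[:,2]<116)&(Q[:,0]<-8)&(Q[:,0]>-40)&(abs(Q[:,1])<40)]
print('wall',len(w),np.percentile(w,[2,98],axis=0)[:,:2])
b=Q[(Q[:,2]>69)&(Q[:,2]<80)&(abs(Q[:,0])<40)&(abs(Q[:,1])<40)]
print('block',len(b),np.percentile(b,[2,50,98],axis=0))
E
```

```text
t 7.0 tcp [ 0.4788 -0.0308  0.4753] grasp in stand [3.000e+00 3.000e-01 3.203e+02] tilt 0.08 side 0.01 xerr -0.21 F stand [ 1.39  0.17 -2.81] gap 0.0385 J [ 0.69  0.29 -0.88  2.04  0.28  0.93  0.91]
80 76 x [-21.3  -6.    8.9  12.6  13.2] y [-5.9 -0.3  8.4 12.4 19.4 22. ]
110 61 x [-20.7   5.1  11.6  12.9  13.6] y [-7.9 -4.7  8.1  9.4 10.7 11.8]
140 62 x [-8.8  7.3 11.2 12.4 13.4] y [-8.6 -5.9  7.9 10.  10.9 11.9]
170 65 x [-7.8  7.3 11.6 12.6 13.6] y [-9.1 -4.7  8.   9.   9.8 11.5]
200 66 x [-7.7  7.5 12.  12.7 13.5] y [-7.6 -4.5  8.4 10.  10.8 12.2]
230 71 x [-7.2  8.5 12.  12.7 13.3] y [-8.6 -6.6  8.7 10.2 11.4 12.2]
260 63 x [-9.   9.8 11.8 12.8 13. ] y [-9.8 -4.7  8.2  9.7 10.8 12.6]
wall 56 [[-31.14722957 -17.41464101]
 [-10.74306272  29.89860211]]
block 144 [[-23.79757785 -30.01836976  69.48194434]
 [ 14.49065487  10.99394355  73.09533273]
 [ 31.31053313  31.3884784   79.00740351]]
```

```bash
python3 -m creep '[{"x":0,"y":-1.2,"z":3,"wx":0,"wy":0,"wz":0,"jaw":1},{"x":0,"y":-1.5,"z":7,"wx":0,"wy":0,"wz":0,"jaw":1},{"x":0,"y":-1.5,"z":11,"wx":0,"wy":0,"wz":0,"jaw":1},{"x":0,"y":-1.5,"z":14,"wx":0,"wy":0,"wz":0,"jaw":1},{"x":0,"y":-1.5,"z":17,"wx":0,"wy":0,"wz":0,"jaw":1}]'; python3 -c "
from plan import *
where()"
```

```text
time: 7.5
eef_pos: [0.4803, -0.0316, 0.4606]
eef_rot: [0.511, 3.095, -0.003]
force: [-2.5, -2.2, 25.8]
finger_gap: 0.0385
t 7.5 tcp [ 0.4803 -0.0316  0.4606] grasp in stand [  2.8  -2.1 305.6] tilt 0.07 side 0.28 xerr -0.27 F stand [-2.88  1.69 25.75] gap 0.0385 J [ 0.68  0.31 -0.87  2.06  0.3   0.9   0.89]
```

```bash
python3 -m creep '[{"x":0,"y":0,"z":-4,"wx":0,"wy":0,"wz":0,"jaw":1},{"x":0,"y":0,"z":-4,"wx":0,"wy":0,"wz":0,"jaw":1},{"x":0,"y":0,"z":-4,"wx":0,"wy":0,"wz":0,"jaw":1}]'; python3 - <<'E'
from plan import *
where()
for i in range(2): camera('top')
where()
c=save('side','s4.png'); im=c['color'][165:250,240:320][:,:,::-1]
cv2.imwrite('pics/s4z.png',cv2.resize(im,None,fx=7,fy=7,interpolation=cv2.INTER_CUBIC))
W=cloud(c).reshape(-1,3)
Q=np.stack([(W-O)@ex,(W-O)@ey,W[:,2]],1)*1000
for lo in range(115,290,40):
    q=Q[(Q[:,2]>lo)&(Q[:,2]<lo+40)&(abs(Q[:,0])<22)&(abs(Q[:,1])<25)]
    print(lo,len(q),'x',np.round(np.percentile(q[:,0],[75,90,98]),1),'y',np.round(np.percentile(q[:,1],[75,90,98]),1))
c=save('wrist','w5.png')
P=cloud(c,c['hand_eye'])*1000
q=P[(P[...,2]>115)&(P[...,2]<131)&(abs(P[...,1])<14)&(abs(P[...,0])<16)]; print(np.percentile(q,[1,50,99],axis=0), np.polyfit(q[:,1],q[:,2],1))
E
```

```text
time: 7.8
eef_pos: [0.48, -0.0315, 0.4643]
eef_rot: [0.51, 3.096, -0.004]
force: [-0.3, 0.1, -1.9]
finger_gap: 0.0383
t 7.8 tcp [ 0.48   -0.0315  0.4643] grasp in stand [  2.8  -1.7 309.3] tilt 0.09 side 0.24 xerr -0.28 F stand [-0.01  0.35 -1.88] gap 0.0383 J [ 0.68  0.3  -0.87  2.05  0.3   0.91  0.89]
t 7.9 tcp [ 0.4798 -0.0317  0.464 ] grasp in stand [  2.5  -1.5 309. ] tilt 0.1 side 0.2 xerr -0.27 F stand [ 0.23 -0.34 -1.63] gap 0.0386 J [ 0.68  0.3  -0.87  2.05  0.3   0.91  0.89]
115 81 x [14.2 15.  16.2] y [7.7 8.7 9.9]
155 83 x [14.7 15.5 16. ] y [7.5 8.5 9.6]
195 90 x [14.2 15.4 16.5] y [7.8 8.8 9.4]
235 84 x [14.4 15.6 16.5] y [ 7.8  9.6 10.8]
275 11 x [15.8 16.1 19.7] y [ 7.7 12.7 13.8]
[[-10.8325043  -11.16437318 125.18905977]
 [  1.77677101  -0.59961973 126.49884626]
 [ 10.86901603  10.14795127 130.75245933]] [9.68273011e-04 1.26715408e+02]
```

View pics/s4z.png

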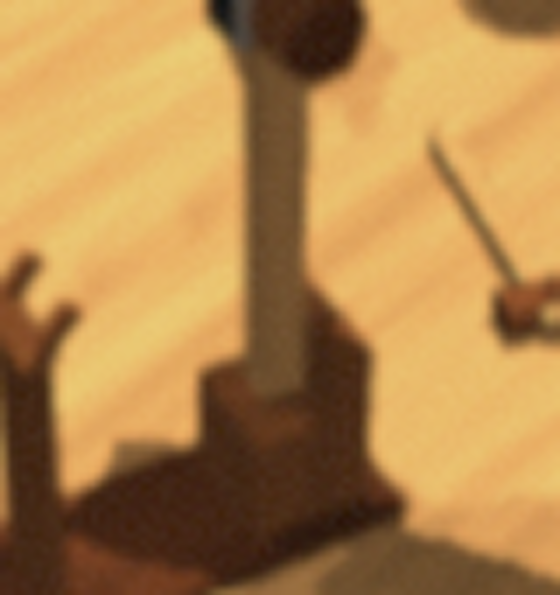

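View pics/w5.png

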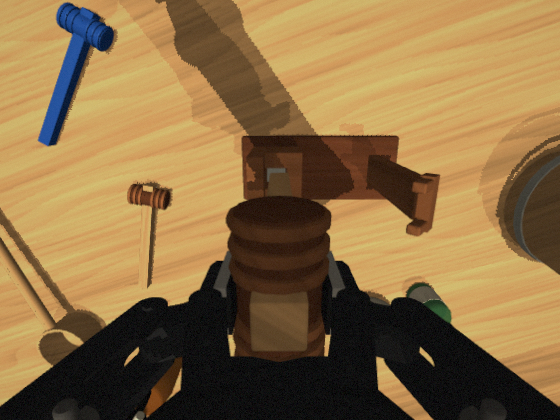

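The handle sits toward +x in the socket, its +x face at about +15 mm, where centred would be +11, and y is about -1.5 mm. So it is resting on the +x rim. I'll shift it by those amounts.

```bash
python3 -m creep '[{"x":0.8,"y":-2,"z":0,"wx":0,"wy":-0.2,"wz":0.2,"jaw":1},{"x":1.6,"y":-3.5,"z":0,"wx":0,"wy":-0.2,"wz":0.2,"jaw":1},{"x":1.6,"y":-3.5,"z":0,"wx":0,"wy":-0.2,"wz":0.2,"jaw":1},{"x":1.6,"y":-3.5,"z":0,"wx":0,"wy":-0.2,"wz":0.2,"jaw":1}]'; python3 - <<'E'
from plan import *
where()
camera('top')
where()
c=camera('side')
where()
W=cloud(c).reshape(-1,3)
Q=np.stack([(W-O)@ex,(W-O)@ey,W[:,2]],1)*1000
for lo in range(115,250,40):
    q=Q[(Q[:,2]>lo)&(Q[:,2]<lo+40)&(abs(Q[:,0])<22)&(abs(Q[:,1])<25)]
    print(lo,len(q),'x',np.round(np.percentile(q[:,0],[75,90,98]),1),'y',np.round(np.percentile(q[:,1],[75,90,98]),1))
E
```

```text
time: 8.4
eef_pos: [0.4772, -0.0346, 0.4641]
eef_rot: [0.516, 3.092, -0.005]
force: [-0.9, 0.7, -1.7]
finger_gap: 0.0384
t 8.4 tcp [ 0.4772 -0.0346  0.4641] grasp in stand [ -1.1  -0.6 309.1] tilt 0.1 side 0.41 xerr -0.05 F stand [ 0.4   1.09 -1.67] gap 0.0384 J [ 0.69  0.3  -0.87  2.06  0.3   0.9   0.9 ]
t 8.45 tcp [ 0.4773 -0.0345  0.4642] grasp in stand [ -1.   -0.7 309.2] tilt 0.09 side 0.42 xerr -0.05 F stand [ 0.16 -0.53 -0.84] gap 0.0384 J [ 0.69  0.3  -0.87  2.06  0.3   0.9   0.9 ]
t 8.5 tcp [ 0.4773 -0.0345  0.4642] grasp in stand [ -0.9  -0.7 309.2] tilt 0.09 side 0.42 xerr -0.06 F stand [ 0.04  0.65 -2.58] gap 0.0385 J [ 0.69  0.3  -0.87  2.06  0.3   0.9   0.9 ]
115 81 x [10.8 11.5 12.6] y [7.5 9.  9.7]
155 87 x [10.7 11.7 12.3] y [ 7.9  8.8 10.6]
195 87 x [11.  11.6 12.8] y [ 8.7  9.9 11.4]
235 87 x [11.8 12.3 13.2] y [ 9.3 10.2 12.1]
```

```bash
python3 -m creep '[{"x":0,"y":0,"z":0,"wx":0,"wy":0.4,"wz":0,"jaw":1},{"x":0,"y":0,"z":0,"wx":0,"wy":0.4,"wz":0,"jaw":1},{"x":0,"y":0,"z":3,"wx":0,"wy":0.4,"wz":0,"jaw":1},{"x":0,"y":0,"z":5,"wx":0,"wy":0.4,"wz":0,"jaw":1},{"x":0,"y":0,"z":7,"wx":0,"wy":0.4,"wz":0,"jaw":1}]'; python3 - <<'E'
from plan import *
where()
E
```

```text
time: 9.0
eef_pos: [0.4773, -0.0345, 0.4569]
eef_rot: [-0.517, -3.099, 0.003]
force: [0.8, 1.0, -1.4]
finger_gap: 0.0382
t 9.0 tcp [ 0.4773 -0.0345  0.4569] grasp in stand [ -1.    0.5 301.9] tilt 0.09 side 0.01 xerr -0.06 F stand [ 1.17 -0.48 -1.36] gap 0.0382 J [ 0.68  0.31 -0.87  2.07  0.3   0.89  0.89]
```

The foot is now below the earlier contact height with no force on it, so it has entered the socket. I'll lower on.

```bash
python3 -m creep '[{"x":0,"y":0,"z":4,"wx":0,"wy":0,"wz":0,"jaw":1},{"x":0,"y":0,"z":8,"wx":0,"wy":0,"wz":0,"jaw":1},{"x":0,"y":0,"z":12,"wx":0,"wy":0,"wz":0,"jaw":1},{"x":0,"y":0,"z":16,"wx":0,"wy":0,"wz":0,"jaw":1},{"x":0,"y":0,"z":20,"wx":0,"wy":0,"wz":0,"jaw":1}]'; python3 - <<'E'
from plan import *
where()
E
```

```text
time: 9.5
eef_pos: [0.4773, -0.0346, 0.4365]
eef_rot: [-0.517, -3.098, 0.003]
force: [-0.5, -0.7, -1.5]
finger_gap: 0.0386
t 9.5 tcp [ 0.4773 -0.0346  0.4365] grasp in stand [ -1.1   0.5 281.5] tilt 0.09 side -0.0 xerr -0.06 F stand [-0.87  0.23 -1.48] gap 0.0386 J [ 0.66  0.34 -0.85  2.09  0.34  0.85  0.85]
```

```bash
python3 -m creep '[{"x":0,"y":0,"z":3,"wx":0,"wy":0,"wz":0,"jaw":1},{"x":0,"y":0,"z":6,"wx":0,"wy":0,"wz":0,"jaw":1},{"x":0,"y":0,"z":9,"wx":0,"wy":0,"wz":0,"jaw":1},{"x":0,"y":0,"z":11,"wx":0,"wy":0,"wz":0,"jaw":1}]'; python3 - <<'E'
from plan import *
where()
E
```

```text
time: 9.9
eef_pos: [0.4773, -0.0346, 0.4252]
eef_rot: [-0.517, -3.098, 0.003]
force: [0.4, -0.1, -0.7]
finger_gap: 0.0382
t 9.9 tcp [ 0.4773 -0.0346  0.4252] grasp in stand [ -1.1   0.5 270.2] tilt 0.1 side -0.01 xerr -0.06 F stand [ 0.03 -0.44 -0.73] gap 0.0382 J [ 0.65  0.35 -0.84  2.1   0.36  0.83  0.84]
```

```bash
for i in 1 2 3; do python3 -m creep '[{"x":0,"y":0,"z":1.5,"wx":0,"wy":0,"wz":0,"jaw":1},{"x":0,"y":0,"z":3,"wx":0,"wy":0,"wz":0,"jaw":1},{"x":0,"y":0,"z":3,"wx":0,"wy":0,"wz":0,"jaw":1}]' | egrep 'force|pos'; done; python3 - <<'E'
from plan import *
where()
E
```

```text
eef_pos: [0.4773, -0.0346, 0.4221]
force: [0.6, 0.1, -2.6]
eef_pos: [0.478, -0.0345, 0.4201]
force: [-0.8, -0.3, 4.8]
eef_pos: [0.4786, -0.0344, 0.4181]
force: [-1.6, -0.5, 5.1]
t 10.8 tcp [ 0.4786 -0.0344  0.4181] grasp in stand [ -0.6  -1.2 263.1] tilt 0.13 side 0.18 xerr -0.05 F stand [-1.02  1.29  5.1 ] gap 0.0385 J [ 0.64  0.36 -0.83  2.11  0.37  0.82  0.82]
```

```bash
for i in 1 2 3; do python3 -m creep '[{"x":0,"y":0,"z":1,"wx":0,"wy":0,"wz":0,"jaw":1},{"x":0,"y":0,"z":2,"wx":0,"wy":0,"wz":0,"jaw":1},{"x":0,"y":0,"z":2.5,"wx":0,"wy":0,"wz":0,"jaw":1}]' | egrep 'force|pos'; done; python3 - <<'E'
from plan import *
where()
E
```

```text
eef_pos: [0.4791, -0.0343, 0.4168]
force: [-2.4, -0.3, 7.1]
eef_pos: [0.4795, -0.0341, 0.4154]
force: [-2.6, 0.2, 7.9]
eef_pos: [0.4799, -0.0339, 0.4141]
force: [-1.3, -0.7, 7.9]
t 11.7 tcp [ 0.4799 -0.0339  0.4141] grasp in stand [ -0.   -2.8 259.1] tilt 0.27 side 0.38 xerr -0.03 F stand [-1.1   0.95  7.94] gap 0.0387 J [ 0.63  0.37 -0.82  2.11  0.38  0.81  0.81]
```

```bash
python3 -m creep '[{"x":1,"y":-1,"z":1,"wx":-0.2,"wy":0.2,"wz":0,"jaw":1},{"x":2.2,"y":-1.5,"z":3,"wx":-0.2,"wy":0.4,"wz":0,"jaw":1},{"x":2.2,"y":-1.5,"z":4,"wx":-0.2,"wy":0.4,"wz":0,"jaw":1},{"x":2.2,"y":-1.5,"z":4,"wx":-0.2,"wy":0.4,"wz":0,"jaw":1}]' | egrep 'force|pos'; python3 - <<'E'
from plan import *
where()
c=save('side','s5.png'); im=c['color'][150:250,235:320][:,:,::-1]
cv2.imwrite('pics/s5z.png',cv2.resize(im,None,fx=6,fy=6,interpolation=cv2.INTER_CUBIC))
E
```

```text
eef_pos: [0.4783, -0.0345, 0.4115]
force: [-0.4, -0.4, 8.0]
t 12.1 tcp [ 0.4783 -0.0345  0.4115] grasp in stand [ -0.7  -0.8 256.5] tilt 0.09 side 0.14 xerr -0.02 F stand [-0.5   0.21  7.95] gap 0.0381 J [ 0.63  0.37 -0.82  2.12  0.38  0.8   0.81]
```

View pics/s5z.png

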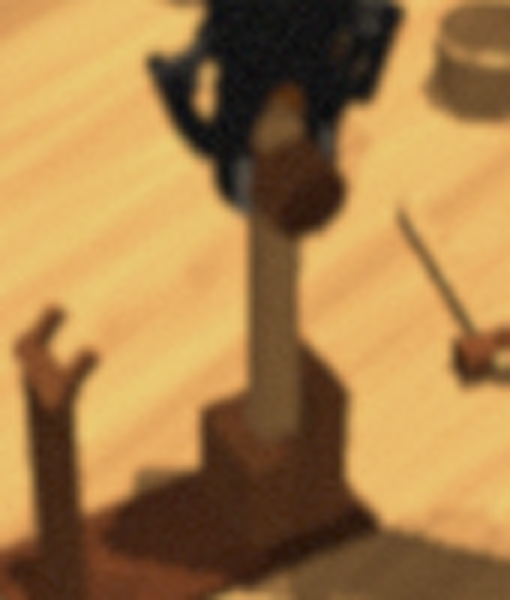

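The massager is upright in the socket. The force is about 8 N and rising slowly, with the floor travelling down. I'll keep pressing, with a small sideways trim.

```bash
for i in 1 2; do python3 -m creep '[{"x":0.6,"y":-0.2,"z":1,"wx":0,"wy":0.1,"wz":0,"jaw":1},{"x":0.8,"y":-0.3,"z":2,"wx":0,"wy":0.1,"wz":0,"jaw":1},{"x":0.8,"y":-0.3,"z":3,"wx":0,"wy":0.1,"wz":0,"jaw":1}]' | egrep 'force|pos'; done; python3 - <<'E'
from plan import *
where()
c=camera('wrist')
P=cloud(c,c['hand_eye'])*1000
q=P[(P[...,2]>115)&(P[...,2]<131)&(abs(P[...,1])<14)&(abs(P[...,0])<16)]; print(np.percentile(q,[1,50,99],axis=0), np.polyfit(q[:,1],q[:,2],1))
E
```

```text
eef_pos: [0.4784, -0.0344, 0.4099]
force: [-1.6, -1.7, 9.8]
eef_pos: [0.4793, -0.0341, 0.4097]
force: [-2.4, -1.6, 22.7]
t 12.75 tcp [ 0.4793 -0.0341  0.4097] grasp in stand [ -0.   -2.4 254.7] tilt 0.14 side 0.39 xerr -0.03 F stand [-2.35  1.77 22.73] gap 0.0384 J [ 0.62  0.37 -0.82  2.12  0.39  0.8   0.8 ]
[[-11.44486469 -11.05298347 125.02335732]
 [  1.47077024  -0.24199673 126.39340247]
 [ 10.42541507  10.29732654 130.74785466]] [9.77751251e-04 1.26622311e+02]
```

The force jumped from 10 to 23 N with almost no further travel, and the massager hasn't slipped in the grip, so the floor is on its stop. Total travel since contact is about 11–12 mm. I'll open and look.

```bash
python3 -m creep '[{"x":0,"y":0,"z":-0.5,"wx":0,"wy":0,"wz":0,"jaw":0.4},{"x":0,"y":0,"z":-0.5,"wx":0,"wy":0,"wz":0,"jaw":0.3},{"x":0,"y":0,"z":-0.5,"wx":0,"wy":0,"wz":0,"jaw":0.1},{"x":0,"y":0,"z":-0.5,"wx":0,"wy":0,"wz":0,"jaw":0},{"x":0,"y":0,"z":-0.5,"wx":0,"wy":0,"wz":0,"jaw":0}]' | egrep 'force|pos|gap'; python3 - <<'E'
from plan import *
where()
c=save('wrist','w6.png')
P=cloud(c,c['hand_eye'])*1000
q=P[(P[...,2]>110)&(P[...,2]<131)&(abs(P[...,1])<16)&(abs(P[...,0])<18)]; print(np.percentile(q,[1,50,99],axis=0))
c=save('side','s6.png'); im=c['color'][150:250,235:320][:,:,::-1]
cv2.imwrite('pics/s6z.png',cv2.resize(im,None,fx=6,fy=6,interpolation=cv2.INTER_CUBIC))
E
```

```text
eef_pos: [0.4792, -0.0342, 0.4098]
force: [-0.7, 0.2, 0.5]
finger_gap: 0.0855
t 13.3 tcp [ 0.4792 -0.0342  0.4098] grasp in stand [-2.000e-01 -2.100e+00  2.548e+02] tilt 0.14 side 0.35 xerr -0.02 F stand [-0.01  0.7   0.48] gap 0.0855 J [ 0.62  0.37 -0.82  2.12  0.39  0.8   0.8 ]
[[ -8.05260094 -12.01414051 125.05607372]
 [  4.71104959  -1.34021207 126.40440055]
 [ 13.97465424   9.27903891 130.66168741]]
```

View pics/w6.png

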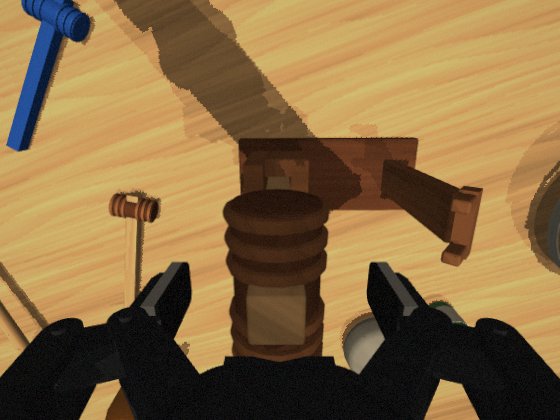

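View pics/s6z.png

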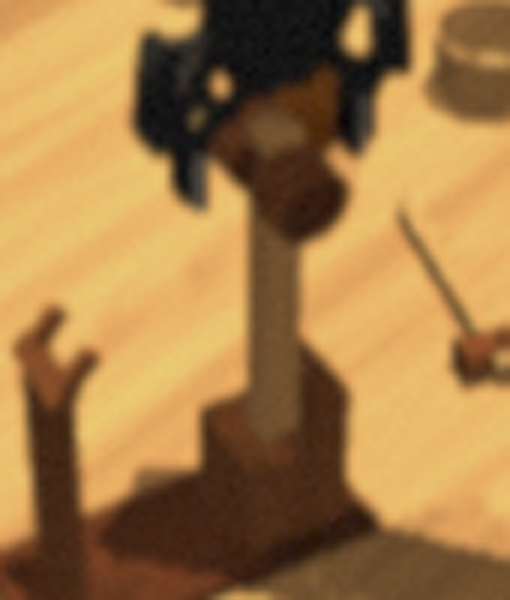

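Released: it stands upright with its top at (277,315) in the wrist view, and the depth is unchanged at 126.4 mm, so the floor stayed down. To confirm the stop I'll back off, shut the jaws and press lightly on the flat top.

```bash
python3 -m creep '[{"x":2,"y":-1,"z":-10,"wx":0,"wy":0.35,"wz":0,"jaw":0},{"x":2,"y":-1,"z":-30,"wx":0,"wy":0.35,"wz":0,"jaw":0},{"x":2,"y":-1,"z":-55,"wx":0,"wy":0.35,"wz":0,"jaw":0},{"x":2,"y":-1,"z":-75,"wx":0,"wy":0.35,"wz":0,"jaw":0.6},{"x":2,"y":-1,"z":-80,"wx":0,"wy":0.35,"wz":0,"jaw":1}]' | egrep 'force|pos|gap'; python3 -m creep '[{"x":0,"y":0,"z":0,"wx":0,"wy":0,"wz":0,"jaw":1},{"x":0,"y":0,"z":0,"wx":0,"wy":0,"wz":0,"jaw":1},{"x":0,"y":0,"z":0,"wx":0,"wy":0,"wz":0,"jaw":1},{"x":0,"y":0,"z":0,"wx":0,"wy":0,"wz":0,"jaw":1}]' | egrep 'force|pos|gap';python3 - <<'E'
from plan import *
where()
s=read_state();c=save('wrist','w7.png')
R=Ro.from_rotvec(s['eef_rot']).as_matrix();T=np.eye(4);T[:3,:3]=R;T[:3,3]=s['eef_pos']
P=cloud(c,c['hand_eye'])*1000
q=P[(P[...,2]>185)&(P[...,2]<212)&(abs(P[...,1])<16)&(abs(P[...,0])<18)]; print(len(q),np.percentile(q,[1,50,99],axis=0))
E
```

```text
eef_pos: [0.4772, -0.0335, 0.4926]
force: [0.0, -0.0, -0.3]
finger_gap: 0.0595
eef_pos: [0.4769, -0.0337, 0.4917]
force: [0.2, 0.4, -0.8]
finger_gap: 0.0003
t 14.3 tcp [ 0.4769 -0.0337  0.4917] grasp in stand [-3.000e-01  7.000e-01  3.367e+02] tilt 0.1 side 0.16 xerr -0.03 F stand [ 0.45 -0.08 -0.82] gap 0.0003 J [ 0.72  0.26 -0.89  2.02  0.25  0.96  0.94]
949 [[-10.2489081  -11.5927938  206.59995136]
 [  2.00086911  -1.3590226  208.14229348]
 [ 10.05000779   9.44329797 211.47367471]]
```

View pics/w7.png

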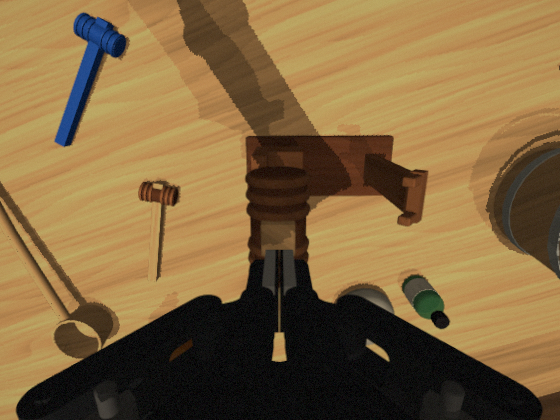

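The shut fingertips are above the flat top and centred to within about 1 mm, with a 35 mm gap. Lowering.

```bash
python3 -m creep '[{"x":0,"y":-1,"z":10,"wx":0,"wy":0.1,"wz":0,"jaw":1},{"x":0,"y":-1,"z":18,"wx":0,"wy":0.1,"wz":0,"jaw":1},{"x":0,"y":-1,"z":25,"wx":0,"wy":0.1,"wz":0,"jaw":1},{"x":0,"y":-1,"z":30,"wx":0,"wy":0.1,"wz":0,"jaw":1},{"x":0,"y":-1,"z":30,"wx":0,"wy":0.1,"wz":0,"jaw":1}]' | egrep 'force|pos|gap'; for i in 1 2; do python3 -m creep '[{"x":0,"y":0,"z":1,"wx":0,"wy":0,"wz":0,"jaw":1},{"x":0,"y":0,"z":2,"wx":0,"wy":0,"wz":0,"jaw":1},{"x":0,"y":0,"z":3,"wx":0,"wy":0,"wz":0,"jaw":1}]' | egrep 'force|pos'; done; python3 -c "
from plan import *
where()"
```

```text
eef_pos: [0.4765, -0.0347, 0.4608]
force: [0.3, -0.3, 0.3]
finger_gap: 0.0
eef_pos: [0.4766, -0.0347, 0.4579]
force: [0.4, -0.4, -0.2]
eef_pos: [0.4783, -0.0341, 0.4572]
force: [-1.6, 0.3, 15.6]
t 15.45 tcp [ 0.4783 -0.0341  0.4572] grasp in stand [ -0.   -1.  302.2] tilt 0.01 side 0.29 xerr -0.04 F stand [-0.22  1.61 15.64] gap 0.0003 J [ 0.68  0.31 -0.87  2.07  0.31  0.89  0.88]
```

```bash
python3 -m creep '[{"x":0.5,"y":0,"z":1,"wx":0,"wy":0,"wz":0,"jaw":1},{"x":1,"y":0,"z":2,"wx":0,"wy":0,"wz":0,"jaw":1},{"x":1,"y":0,"z":3,"wx":0,"wy":0,"wz":0,"jaw":1},{"x":1,"y":0,"z":4,"wx":0,"wy":0,"wz":0,"jaw":1}]' | egrep 'force|pos';  python3 -c "
from plan import *
where()"
```

```text
eef_pos: [0.4802, -0.0327, 0.4572]
force: [-1.7, 0.2, 24.3]
t 15.85 tcp [ 0.4802 -0.0327  0.4572] grasp in stand [  2.4  -3.8 302.2] tilt -0.15 side 0.8 xerr -0.05 F stand [-0.37  1.68 24.32] gap -0.0 J [ 0.68  0.31 -0.87  2.07  0.31  0.88  0.88]
```

At 24 N there was no further travel, so it's on the stop. Retracting and checking.

```bash
python3 -m creep '[{"x":0,"y":0,"z":-10,"wx":0,"wy":0,"wz":0,"jaw":1},{"x":0,"y":0,"z":-30,"wx":0,"wy":0,"wz":0,"jaw":1},{"x":0,"y":0,"z":-55,"wx":0,"wy":0,"wz":0,"jaw":1},{"x":0,"y":0,"z":-80,"wx":0,"wy":0,"wz":0,"jaw":1},{"x":0,"y":0,"z":-90,"wx":0,"wy":0,"wz":0,"jaw":1}]' | egrep 'force|pos'; python3 - <<'E'
from plan import *
where()
c=save('side','s8.png');cv2.imwrite('pics/s8z.png',cv2.resize(c['color'][120:270,190:340][:,:,::-1],None,fx=4,fy=4,interpolation=cv2.INTER_CUBIC))
W=cloud(c).reshape(-1,3)
Q=np.stack([(W-O)@ex,(W-O)@ey,W[:,2]],1)*1000
for lo in range(115,230,35):
    q=Q[(Q[:,2]>lo)&(Q[:,2]<lo+35)&(abs(Q[:,0])<22)&(abs(Q[:,1])<25)]
    print(lo,len(q),'x',np.round(np.percentile(q[:,0],[75,90,98]),1),'y',np.round(np.percentile(q[:,1],[75,90,98]),1))
s=read_state();c=save('wrist','w8.png')
R=Ro.from_rotvec(s['eef_rot']).as_matrix();T=np.eye(4);T[:3,:3]=R;T[:3,3]=s['eef_pos']
W=cloud(c,T@c['hand_eye']).reshape(-1,3);Q=np.stack([(W-O)@ex,(W-O)@ey,W[:,2]],1)*1000
q=Q[(Q[:,2]>270)&(Q[:,2]<300)&(abs(Q[:,0])<20)&(abs(Q[:,1])<20)];print('top',np.percentile(q,[1,50,99],axis=0))
c=camera('top')
for t in('bucket','stove_stone','spray_bottle','aroma_bottle'):
    s=silhouettes('top',t)
    if s: W=cloud(c)[s[0]['mask']]; print(t,np.round(np.median(W,0),3))
E
```

```text
eef_pos: [0.4792, -0.0321, 0.5491]
force: [0.7, 0.3, -0.3]
t 16.35 tcp [ 0.4792 -0.0321  0.5491] grasp in stand [  2.7  -3.2 394.2] tilt -0.18 side 0.99 xerr -0.04 F stand [ 0.5  -0.53 -0.26] gap 0.0 J [ 0.76  0.2  -0.92  1.94  0.18  1.07  1.01]
115 70 x [12.1 13.4 14.2] y [10.1 10.9 12.4]
150 75 x [12.3 13.9 14.6] y [10.4 11.7 13.5]
185 64 x [12.9 13.8 14.4] y [10.5 11.7 12.4]
220 11 x [15.1 20.3 21.2] y [ 8.4 10.7 11. ]
top [[-15.15279305 -19.22303376 270.20409661]
 [  0.696033     2.87789649 277.95828612]
 [ 16.53107166  19.6620323  284.99450734]]
bucket [0.677 0.368 0.089]
stove_stone [0.758 0.022 0.046]
spray_bottle [ 0.69  -0.297  0.113]
aroma_bottle [0.741 0.117 0.068]
```

View pics/s8z.png

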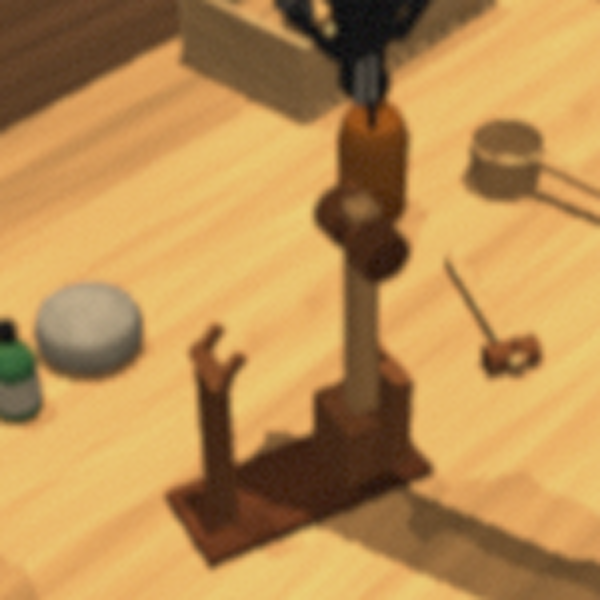

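The massager stands upright in the socket, its top at about (362,208), with the hand well clear above it and the bystanders where they were. Handing in.

```bash
python3 -c "
from cell import *
print(read_state()['joint_velocities'].round(4)); print(close_job())"
```

```text
[ 0.0013 -0.0003  0.0004 -0.0078 -0.0003  0.0001  0.0025]
the job is handed in; nothing more can be done
None
```

The massager is standing upright in the socket with the sprung floor pressed down on its stop. I handed the job in at about 16.6 s of the 54 s allowed.

**What I did:** I gripped the massager by its roller, lifted it slightly, tipped it from 48° to vertical over the mouth and lowered it in. The first try at lowering landed on the socket's rim at about 26 N. I lifted it, shifted it about 3.5 mm and straightened the tool, and it then went in without force. I pressed it down while holding it, let go, then pressed once more on the flat top with the jaws shut.

**Last checks:**
- **Floor on its stop:** the force rose from about 10 to 23 N with almost no further movement. The later press on the top reached 24 N with no movement at all. From contact to stop, the tool went down about 11 mm against a nominal 12. I could only infer the floor's position from force and height, not see it.
- **Upright:** the side camera shows the handle vertical within its noise. Its centre is about 2 mm off the socket's axis in x and 0–1 mm in y, which the hole's clearance allows.
- **Other things:** the bucket, stone, spray bottle and small bottle measured within about 3 mm of their first positions. I did not re-measure the ladle or the brush, but the arm did not go near them.
- **Hand:** it was about 90 mm above the massager, touching nothing.
- **Check that failed:** the final wrist-camera measurement of the massager's top took in parts of the roller, so I did not use it.

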